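# Set out the drinks corner

## Task

Set out the drinks corner: stand the jigger upright in the round black coaster, lay the lemon in the blue dish, stand the bottle stopper upright in the hole of the square marble block, and lay the match box flat inside the brass tray, square with it. Leave the cork and the shot glass standing where they are.

Things in the scene. Friction and masses are not known exactly. Their poses are not given: they have to be found in the camera images.
- jigger: double bar jigger of plated metal standing upright, shiny hourglass, 43 mm across at both rims, 70 mm tall. To grip it behaves as a plain 43 mm cylinder; take it near the upper rim. Origin: centre of its foot; z up.
- lemon: yellow lemon lying on its side, 71 mm along its x, 53 mm wide along its y, 51 mm tall. Origin: middle of its underside; z up. Take it across the 53 mm width. Laid in the blue dish it sits with its underside about 3 mm above the worktop.
- bottle_stopper: silver bottle stopper standing upright on its narrow foot with the ball grip on top, 25 mm in diameter, 49 mm tall. Take it by the upper half. Origin: centre of its foot; z up.
- match_box: closed red match box lying flat, 36 mm along its x, 53 mm along its y, 15 mm tall; it does not slide open. Take it across the 36 mm. Origin: centre of its underside; z up.
- coaster: fixed round black rubber coaster, 72 mm in diameter, with a thin steel circle let into its floor; floor 6 mm above the worktop, rim top 9 mm, inner diameter 64 mm. Place for the jigger. Origin: centre of its underside on the worktop. (Over the back of the worktop, from x = 0.58 m on, wall cabinets hang 0.45 m above it: keep wrist and elbow clear by carrying things low.)
- bowl: fixed small round blue ceramic dish, 76 mm in diameter, with a sloping rim whose top is 10 mm above the worktop (about 68 mm inside the rim at the top); its floor is 3 mm up. Place for the lemon. Origin: centre of its underside on the worktop.
- block: fixed square pale marble block, 62 x 62 x 16 mm, with one round hole 41 mm wide and 10 mm deep in its middle (hole floor 6 mm above the worktop). Place for the bottle stopper. Origin: centre of its underside on the worktop.
- tray: fixed rectangular brass tray with a grey lining, 58 mm along its x, 75 mm along its y; inside 52 x 69 mm, floor 6 mm above the worktop, rim top 9 mm. Place for the match box, whose x and y lie along the tray's (either way round). Origin: centre of its underside on the worktop.
- cork: wine cork standing on end, 23 mm in diameter, 44 mm tall, loose; it stays where it is. Origin: centre of its foot.
- shot_glass: clear shot glass standing upright, 48 mm across the rim, 61 mm tall, loose; it stays where it is. Origin: centre of its foot.

How it is judged (in metres and radians):
At the end, for the whole second after the job is handed in: Jigger and stopper upright (0.15 rad) on the floor of coaster and hole, within 12 mm of centre; match box flat on the tray floor within 12 mm of its centre and 0.25 rad of its direction; lemon resting on the dish, its origin within 25 mm of its centre; all at rest (horizontal distance between jigger and coaster below 0.012 m and height (world z) of jigger between 0.004 and 0.009 m and angle between each of jigger, bottle_stopper, match_box's own z axis and vertical below 0.15 rad and linear speed of each of jigger, bottle_stopper, match_box, lemon below 0.03 m/s and angular speed of each of jigger, bottle_stopper, match_box, lemon below 0.4 rad/s and horizontal distance between bottle_stopper and block below 0.012 m and height (world z) of bottle_stopper between 0.004 and 0.009 m and horizontal distance between match_box and tray below 0.012 m and height (world z) of match_box between 0.004 and 0.0095 m and angle between the x axis of match_box and the x axis of tray, either way round below 0.25 rad and horizontal distance between lemon and bowl below 0.025 m and contact force between lemon and bowl above 0.2 N); the robot touches nothing.
It fails at once if the cork is shifted by more than 20 mm or knocked over (distance of cork from where it was at the start of the episode above 0.02 m or angle between cork's own z axis and vertical above 0.5 rad).
It fails at once if the shot glass is shifted by more than 20 mm or knocked over (distance of shot_glass from where it was at the start of the episode above 0.02 m or angle between shot_glass's own z axis and vertical above 0.5 rad).
It also fails if it takes over 115 s, if anything falls off the work surface, if the arm or the gripper's body presses on something with over 40 N, if the wrist force passes 120 N, or if a joint passes its speed limit or range.

## Robot

A 6-joint arm with a two-finger parallel gripper is mounted at the origin on a cart in front of the work surface, level with it; the furniture and walls round the work are solid. World frame = base frame: x ahead of the robot, y to its left, z up, the work surface at z = 0. Lengths are in mm, angles in degrees, forces in N, time in s.
With the tool pointing down it reaches from about 350 to 850 mm from the base axis. Payload 8.1 kg.
Tool frame: the origin (TCP) lies between the finger pads; the fingertips stand 25 mm ahead of it and the grasp point (between the pads) lies 6 mm ahead of it (r.tcp_to_tips is the distance from the TCP to the fingertips, in mm); z points along the fingers, y is the line along which they close (so a half turn about z gives the same grasp; the last joint's range is limited). The gripper opens to 85 mm and grips with 20 to 120 N. Pads are 22 mm wide; open, the fingers measure 114 mm over their backs; the gripper's body (76 mm by 85 mm) begins 54 mm behind the grasp point. The pads swing forward as they close: fully open they stand 13 mm farther back than shut.
Start: joints at [65.122, 7.471, 85.268, -0, 87.261, -4.893], TCP at [205.041, 563.883, 256.292] pointing down, gripper open.
Joint ranges: [-169.43, 169.43], [-51.17, 129.36], [1.28, 143.12], [-76.62, 256.62], [0, 156.53], [-152.29, 152.29]. Speed limits (degrees/s): [136.94, 136.94, 159.86, 180, 180, 180].

## Interface

Orientations are given as [roll, pitch, yaw] about the fixed x, y, z axes, in that order (R = Rz(yaw) Ry(pitch) Rx(roll)).
In Python, from bench import r gives the robot as it stands.
- The arm moves only by the tool apply_moves, never from a script. Its arguments are lists of equal length, an entry for each row: "angular": the turn, a rotation vector about the world's x, y, z in units of 8 degrees (1.0 is 8 degrees), a list of three; "travel": the shift along the world's x, y, z in units of 40 mm (1.0 is 40 mm), a list of three; "jaw": the opening, from 0 (shut) to 1 (fully open). A call has 1 to 20 rows; each row shifts and turns the commanded pose from where the row before left it; what a row does not reach is not made up. A row lasts 1/8 s, in which the tool goes at most 62.5 mm and 10.7 degrees, less where a joint would pass 70% of its speed; a pose out of reach is approached as far as the arm can. A call is refused whole if a number of a shift passes 1 or a number of a turn 1, either way. A call with a gripper value outside its range is refused whole. The fingers move at their own pace and stop on an object; "force" is the grip in N (left out, the last holds). Time passes only in rows, so rows that do not move let the fingers close. It gives the time, the measured TCP pose, the force, the opening and the grip force at its end, in the units of the state.
- r.sense(): the state, without advancing time (a new reading comes with each control period).
- r.snapshot(name): name is "side" or "top"; returns a dict with "color" (420x560x3 uint8, red, green, blue), "fx", "fy", "cx", "cy" (pixels), "R" (3x3) and "t" (3): a world point X has camera coordinates R X + t. Camera axes: x right, y down, z forward; pixel columns grow to the right and rows downward; lengths in mm; the calibration is good to about 2 mm. A picture is of the moment at which its call begins. There is no depth.
- r.hand_in(): hands the job in; it is judged then, once.
The state is a dict: "time": time; "joint_pos": joint angles; "qd": joint speeds; "joint_efforts": joint torques, N m; "tool_pos": TCP position; "tcp_rot": TCP orientation; "ft_force": force on the tool from outside, world axes, zero at the start; "wrist_torque": the same for the moment, N m; "finger_gap": finger opening in mm; "grip_force": force on a finger pad.
Only numpy, scipy, OpenCV 4.12 (cv2) and the standard library are available. Lean on these libraries where they do the work, as an engineer would, in place of code of your own. Each camera call takes 0.05 s, during which the arm holds its last target. There are 200 camera calls.

## Working session

There is one attempt and no reset: what is moved stays moved. The work goes in short steps, Python scripts to look and compute and a tool call to move; the robot and the scene stay as the last step left them, time stands still between calls to the robot, and variables do not carry over. Pictures are saved under pics/ and viewed, at most 14 in all, crops included, and the job is handed in when it is done.

Besides the shell and the picture viewer there is one more tool, called in YAML: its name, and indented under it one key for each argument. apply_moves: Moves the arm, as the interface text tells. Its arguments: {"type":"object","properties":{"angular":{"type":"array"},"travel":{"type":"array"},"jaw":{"type":"array"},"force":{"type":"number"}},"required":["angular","travel","jaw"]}

```bash
mkdir -p pics; cat > h.py <<'E'
import numpy as np, cv2
from bench import r
def snap(n,f):
    s=r.snapshot(n); cv2.imwrite('pics/'+f,s['color'][:,:,::-1]); np.save('pics/'+n+'.npy',s,allow_pickle=True); return s
def load(n): return np.load('pics/'+n+'.npy',allow_pickle=True).item()
def ray(s,u,v,z):
    R=np.array(s['R']);t=np.array(s['t']); c=-R.T@t
    d=R.T@np.array([(u-s['cx'])/s['fx'],(v-s['cy'])/s['fy'],1]); return c+d*(z-c[2])/d[2]
def proj(s,X):
    p=np.array(s['R'])@np.array(X)+np.array(s['t']); return np.array([s['fx']*p[0]/p[2]+s['cx'],s['fy']*p[1]/p[2]+s['cy']])
E
python3 - <<'E'
from h import *
for n in('top','side'):
    s=snap(n,n+'1.png'); print(n,-np.array(s['R']).T@s['t'],s['fx'],np.round(s['R'],2).tolist())
print(r.sense())
E
```

```text
top [ 233.09958908   17.71942351 1286.20955759] 426.3151636660617 [[-0.02, -1.0, 0.01], [-0.99, 0.02, -0.17], [0.17, -0.01, -0.99]]
side [ 486.61984495 1232.67109064  617.56594223] 515.5964938254663 [[-1.0, 0.05, -0.02], [0.04, 0.43, -0.9], [-0.04, -0.9, -0.43]]
{'time': 0.1, 'joint_pos': array([ 6.51226348e+01,  7.50896872e+00,  8.53237922e+01,  4.78071258e-04,
        8.72625320e+01, -4.89361074e+00]), 'qd': array([ 0.06536653, -0.12421556, -0.18098354, -0.03998771,  0.06756359,
        0.01709407]), 'joint_efforts': array([ 2.18371475e-03, -5.70949566e+01, -5.01943052e+01, -9.13474446e-05,
        8.09047488e-03,  5.77109381e-05]), 'tool_pos': array([204.83943405, 563.46084197, 255.36098869]), 'tcp_rot': array([-1.79905095e+02, -8.60478252e-03,  1.60016215e+02]), 'ft_force': array([-0.63219948, -1.14490964, -0.15547289]), 'wrist_torque': array([-0.02995722,  0.025916  , -0.00137377]), 'grip_force': 0.0, 'finger_gap': 85.77295506955655}
```

View pics/top1.png

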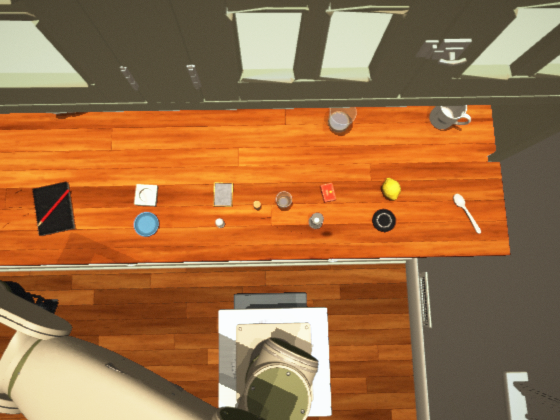

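View pics/side1.png

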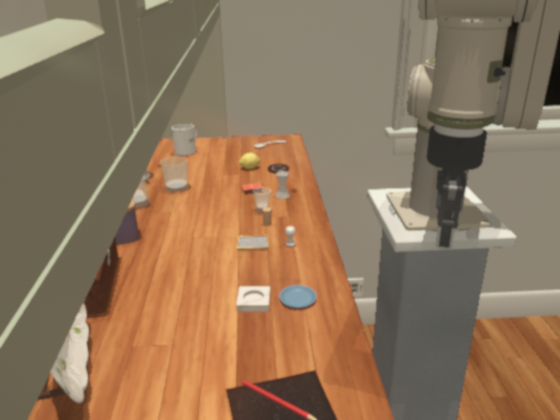

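The top view shows coaster (384,220), lemon (391,188), match box (328,192), jigger (316,220), shot glass (284,200), cork (257,205), stopper (220,222), tray (223,194), block (146,195) and dish (146,224). The side view shows the same row, with the dish at (298,296) and the coaster at (278,168).

```bash
python3 - <<'E'
from h import *
t=load('top')['color'];s=load('side')['color']
a=cv2.resize(t[175:240,125:265],(784,364),interpolation=cv2.INTER_CUBIC)
b=cv2.resize(t[175:240,265:405],(784,364),interpolation=cv2.INTER_CUBIC)
im=np.vstack([a[:300],b[:300]])
cv2.imwrite('pics/c1.png',im[:,:,::-1])
c=cv2.resize(s[140:255,225:325],(0,0),fx=5.2,fy=5.2,interpolation=cv2.INTER_CUBIC)
cv2.imwrite('pics/c2.png',c[:,:,::-1])
E
```

```text
(no output)
```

View pics/c1.png

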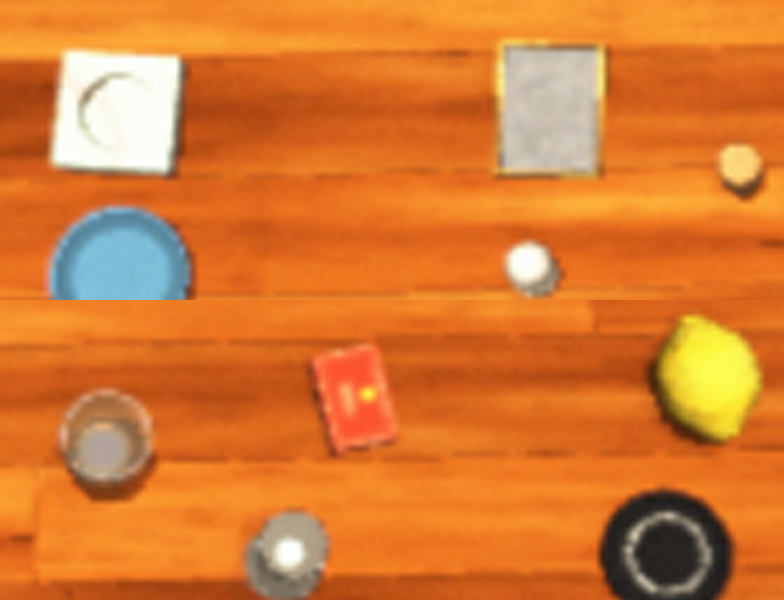

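View pics/c2.png

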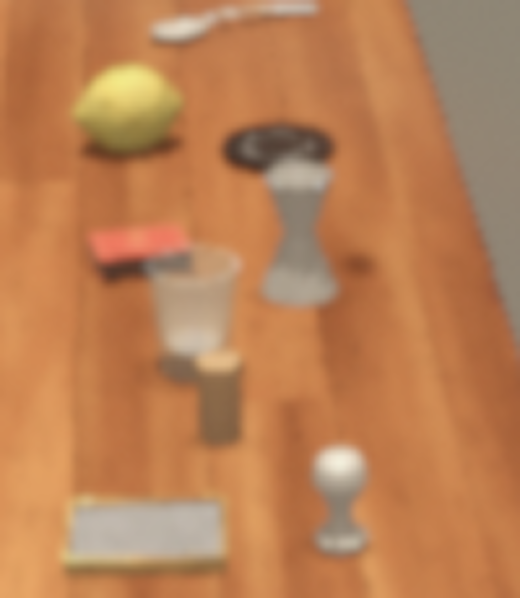

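The crops show everything clearly: jigger top at crop (288,550), match box turned about 10°, block tilted about 4°, lemon long axis along the image diagonal, and stopper ball at (528,265). Next I measure with masks.

```bash
cat > m.py <<'E'
from h import *
K=6
def up(s,x0,x1,y0,y1):
    c=cv2.resize(s['color'][y0:y1,x0:x1],None,fx=K,fy=K,interpolation=cv2.INTER_CUBIC); return c,cv2.cvtColor(c,cv2.COLOR_RGB2HSV)
def px(p,x0,y0): return (p[0]+.5)/K-.5+x0,(p[1]+.5)/K-.5+y0
def blob(s,box,lo,hi):
    c,h=up(s,*box); m=cv2.inRange(h,np.array(lo),np.array(hi))
    m=cv2.morphologyEx(m,cv2.MORPH_OPEN,np.ones((5,5)))
    k=max(cv2.findContours(m,0,2)[0],key=cv2.contourArea); k=cv2.convexHull(k)
    return np.array([px(p,box[0],box[2]) for p in k[:,0]],np.float32)
def plane(s,P,z): return np.array([ray(s,u,v,z)[:2] for u,v in P],np.float32)
E
python3 - <<'E'
from m import *
T=load('top');S=load('side')
def rep(n,P):print(n,[(np.round(a,1).tolist() if hasattr(a,'__len__') else round(a,1)) for a in cv2.minAreaRect(P)])
items={'bowl':((130,165,208,242),(95,60,60),(125,255,255),10),
'block':((130,162,180,212),(0,0,120),(180,110,255),16),
'tray':((208,238,178,212),(0,0,60),(180,90,255),6),
'trayrim':((208,238,178,212),(19,60,90),(35,255,255),9),
'match':((315,342,178,208),(0,150,100),(6,255,255),15),
'matchb':((315,342,178,208),(170,150,100),(180,255,255),15),
'lemon':((376,406,172,206),(20,120,80),(35,255,255),25),
'coaster':((368,400,204,236),(0,0,0),(180,255,85),9),
'jigger':((300,332,208,236),(0,0,60),(180,120,255),35),
'stopper':((210,230,214,232),(0,0,130),(180,90,255),36.5),
'cork':((249,265,196,209),(12,0,170),(28,175,255),44)}
for n,(b,lo,hi,z) in items.items():
    try:P=blob(T,b,lo,hi);print('px',P.min(0),P.max(0));rep(n,plane(T,P,z))
    except Exception as e:print(n,e)
# side guesses: centres from crop (5.2x, off 225,140)
for n,x,y,z in(('jig top',299,178,70),('jig foot',300,290,3),('stop ball',340,472,36.5),('stop foot',341,543,2),('coaster',278,148,8),('lemon',128,110,25),('cork',220,360,44),('tray',147,530,7),('glass rim',197,262,61)):
    u,v=(x+.5)/5.2-.5+225,(y+.5)/5.2-.5+140; print(n,np.round(ray(S,u,v,z),1))
E
```

```text
px [133.91667 212.08333] [157.91667 235.58333]
bowl [[406.5, 374.3], [71.7, 71.5], 69.9]
px [133.75    183.58333] [157.25 205.75]
block [[495.1, 376.0], [67.5, 66.0], 85.4]
px [214.08333 183.08333] [231.25    205.08333]
tray [[494.5, 143.8], [52.3, 68.2], 88.1]
px [213.08333 181.58333] [218.08333 193.58333]
trayrim [[515.6, 168.0], [12.8, 38.8], 73.4]
px [322.75 184.25] [330.58334 190.75   ]
match [[507.1, -175.3], [16.1, 26.0], 12.7]
matchb max() iterable argument is empty
px [381.91666 177.41667] [400.25    199.41667]
lemon [[498.1, -367.6], [55.7, 58.6], 59.8]
px [371.91666 209.08333] [394.75 231.25]
coaster [[403.9, -343.6], [68.8, 68.3], 69.1]
px [308.58334 212.58333] [322.91666 228.08333]
jigger [[404.2, -134.8], [40.0, 49.1], 63.0]
px [215.25    218.08333] [223.75    226.91667]
stopper [[402.3, 150.5], [27.4, 23.0], 20.6]
px [253.08333 200.25   ] [260.25    207.58333]
cork [[455.0, 39.3], [21.2, 22.1], 89.2]
jig top [ 406.4 -128.5   70. ]
jig foot [ 406.6 -128.1    3. ]
stop ball [405.7 150.3  36.5]
stop foot [405.8 155.3   2. ]
coaster [ 407.2 -334.1    8. ]
lemon [ 500.1 -365.6   25. ]
cork [456.6  42.8  44. ]
tray [495.2 144.6   7. ]
glass rim [465.  -39.7  61. ]
```

```bash
python3 - <<'E'
from m import *
T=load('top')
def ang(P,z):
    W=plane(T,P,z); r_=cv2.minAreaRect(W); e=cv2.fitEllipse(W)
    print('rect',np.round(cv2.boxPoints(r_),1).tolist(),np.round(r_[0],1),np.round(r_[1],1),'ell',np.round(e[0],1),np.round(e[1],1),round(e[2],1))
# red: low G and hue<9
c,h=up(T,315,342,178,208); lab=cv2.cvtColor(c,cv2.COLOR_RGB2LAB)
print(h[90,84],h[20,20],h[160,20],h[100,60])
hb=h[:,:,0].astype(int); m=(((hb<8)|(hb>170))&(h[:,:,1]>100)&(h[:,:,2]>140)).astype(np.uint8)
m=cv2.morphologyEx(m,cv2.MORPH_CLOSE,np.ones((13,13)))
k=cv2.convexHull(max(cv2.findContours(m,0,2)[0],key=cv2.contourArea))
P=np.array([px(p,315,178) for p in k[:,0]],np.float32);print(P.min(0),P.max(0));ang(P,15)
C=[(310,355),(374,345),(398,438),(338,452)]
print('manual',np.round([ray(T,(x+.5)/5.6-.5+265,(y-300+.5)/5.6-.5+175,15)[:2] for x,y in C],1).tolist())
for lo in (20,22):
    P=blob(T,(376,406,172,206),(lo,150,60),(40,255,255));print(P.min(0),P.max(0));ang(P,25)
for hi in(60,85):
    ang(blob(T,(368,400,204,236),(0,0,0),(180,255,hi)),9)
ang(blob(T,(130,165,208,242),(85,40,40),(130,255,255)),10)
C=[(62,50),(184,56),(176,175),(50,167)]
print('blk',np.round([ray(T,(x+.5)/5.6-.5+125,(y+.5)/5.6-.5+175,16)[:2] for x,y in C],1).tolist())
C=[(497,40),(606,44),(600,177),(496,175)]
print('tray',np.round([ray(T,(x+.5)/5.6-.5+125,(y+.5)/5.6-.5+175,9)[:2] for x,y in C],1).tolist())
E
```

```text
[  9 195 252] [ 12 220 231] [ 13 218 243] [  7 199 252]
[320.08334 183.75   ] [334.08334 201.41667]
rect [[463.3999938964844, -162.89999389648438], [470.29998779296875, -197.8000030517578], [519.2000122070312, -188.0], [512.2999877929688, -153.1999969482422]] [ 491.3 -175.5] [49.8 35.5] ell [ 491.8 -175.3] [46.2 60.2] 94.0
manual [[516.9, -154.5], [521.8, -189.6], [469.9, -200.3], [462.8, -167.4]]
[381.91666 177.41667] [400.25    199.41667]
rect [[458.79998779296875, -376.8999938964844], [509.5, -406.3999938964844], [537.5, -358.29998779296875], [486.79998779296875, -328.79998779296875]] [ 498.1 -367.6] [55.7 58.6] ell [ 498.3 -368.3] [53.9 68.1] 103.4
[382.25    177.58333] [400.08334 199.08333]
rect [[460.29998779296875, -377.1000061035156], [509.79998779296875, -405.29998779296875], [536.5, -358.5], [486.8999938964844, -330.29998779296875]] [ 498.4 -367.8] [53.9 57. ] ell [ 498.5 -368.7] [52.2 67.2] 104.0
rect [[361.0, -363.3999938964844], [423.6000061035156, -386.20001220703125], [446.3999938964844, -323.5], [383.8999938964844, -300.70001220703125]] [ 403.7 -343.4] [66.7 66.6] ell [ 403.8 -343.1] [66.3 68.2] 22.5
rect [[359.70001220703125, -363.5], [423.6000061035156, -387.8999938964844], [448.1000061035156, -323.70001220703125], [384.29998779296875, -299.29998779296875]] [ 403.9 -343.6] [68.8 68.3] ell [ 403.9 -343.1] [68.1 70.1] 16.6
rect [[358.5, 357.29998779296875], [423.6000061035156, 326.20001220703125], [454.8999938964844, 391.79998779296875], [389.79998779296875, 422.8999938964844]] [406.7 374.6] [72.7 72.1] ell [406.8 374.2] [72.3 73.7] 137.3
blk [[530.1, 407.0], [525.5, 340.8], [459.9, 343.6], [465.6, 411.5]]
tray [[532.9, 171.6], [529.5, 112.0], [455.6, 115.7], [457.8, 172.1]]
```

apply_moves:
  angular:
    - [0,0,-0.9]
    - [0,0,-0.9]
    - [0,0,-0.9]
    - [0,0,-0.9]
    - [0,0,-0.9]
    - [0,0,-0.9]
    - [0,0,-0.9]
    - [0,0,-0.9]
    - [0,0,-0.9]
    - [0,0,-0.9]
    - [0,0,-0.9]
    - [0,0,-0.9]
    - [0,0,-0.9]
    - [0,0,-0.9]
    - [0,0,-0.9]
    - [0,0,-0.9]
    - [0,0,-0.9]
    - [0,0,-0.9]
    - [0,0,-0.9]
    - [0,0,-0.9]
  travel:
    - [0.7,-0.9,-0.1]
    - [0.7,-0.9,-0.1]
    - [0.7,-0.9,-0.1]
    - [0.7,-0.9,-0.1]
    - [0.7,-0.9,-0.1]
    - [0.7,-0.9,-0.1]
    - [0.7,-0.9,-0.1]
    - [0.7,-0.9,-0.1]
    - [0.7,-0.9,-0.1]
    - [0.7,-0.9,-0.1]
    - [0,-1,-0.1]
    - [0,-1,-0.1]
    - [0,-1,-0.1]
    - [0,-1,-0.1]
    - [0,-1,-0.1]
    - [0,-1,-0.1]
    - [0,-1,-0.1]
    - [0,-1,-0.1]
    - [0,-1,-0.1]
    - [0,-1,-0.1]
  jaw: [1,1,1,1,1,1,1,1,1,1,1,1,1,1,1,1,1,1,1,1]
  force: 40

```text
time: 2.6
tool_pos: [484.6, -197.3, 175.7]
tcp_rot: [-180.0, 0.0, 15.8]
ft_force: [0.7, 0.9, -0.2]
finger_gap: 85.4
grip_force: 0.0
```

```bash
python3 -c "
from h import *
print(r.tcp_to_tips)"
```

```text
25.0
```

apply_moves:
  angular:
    - [0,0,-0.1]
    - [0,0,-0.1]
    - [0,0,-0.1]
    - [0,0,0]
    - [0,0,0]
    - [0,0,0]
    - [0,0,0]
    - [0,0,0]
    - [0,0,0]
    - [0,0,0]
    - [0,0,0]
    - [0,0,0]
    - [0,0,0]
    - [0,0,0]
    - [0,0,0]
    - [0,0,0]
    - [0,0,0]
  travel:
    - [0.065,-0.86,0]
    - [0.065,-0.86,0]
    - [0.065,-0.86,0]
    - [0.065,-0.86,0]
    - [0.065,-0.86,0]
    - [0,0,0]
    - [0,0,-0.9]
    - [0,0,-0.9]
    - [0,0,-0.9]
    - [0,0,-0.5]
    - [0,0,-0.35]
    - [0,0,0]
    - [0,0,0]
    - [0,0,0]
    - [0,0,0]
    - [0,0,0]
    - [0,0,0]
  jaw: [1,1,1,1,1,1,1,1,1,1,1,1,0,0,0,0,0]
  force: 40

```text
time: 4.72
tool_pos: [499.0, -369.0, 36.4]
tcp_rot: [179.9, -0.1, 13.6]
ft_force: [-1.4, 1.6, 6.1]
finger_gap: 49.7
grip_force: 41.2
```

apply_moves:
  angular:
    - [0,0,0]
    - [0,0,0]
    - [0,0,0]
    - [0,0,0]
    - [0,0,0]
  travel:
    - [0,0,0.3]
    - [0,0,0.7]
    - [0,0,0.9]
    - [0,0,0.9]
    - [0,0,0]
  jaw: [0,0,0,0,0]

```text
time: 5.35
tool_pos: [500.2, -370.0, 151.7]
tcp_rot: [179.6, -0.3, 13.6]
ft_force: [0.6, -0.3, -0.9]
finger_gap: 49.5
grip_force: 41.7
```

apply_moves:
  angular:
    - [0,0,0]
    - [0,0,0]
    - [0,0,0]
    - [0,0,0]
    - [0,0,0]
    - [0,0,0]
    - [0,0,0]
    - [0,0,0]
    - [0,0,0]
    - [0,0,0]
    - [0,0,0]
    - [0,0,0]
    - [0,0,0]
    - [0,0,0]
    - [0,0,0]
    - [0,0,0]
    - [0,0,0]
    - [0,0,0]
    - [0,0,0]
    - [0,0,0]
  travel:
    - [-0.115,0.5,0]
    - [-0.115,0.9,0]
    - [-0.115,1,0]
    - [-0.115,1,0]
    - [-0.115,1,0]
    - [-0.115,1,0]
    - [-0.115,1,0]
    - [-0.115,1,0]
    - [-0.115,1,0]
    - [-0.115,1,0]
    - [-0.115,1,0]
    - [-0.115,1,0]
    - [-0.115,1,0]
    - [-0.115,1,0]
    - [-0.115,1,0]
    - [-0.115,1,0]
    - [-0.115,1,0]
    - [-0.115,1,0]
    - [-0.115,0.8,0]
    - [-0.115,0.4,0]
  jaw: [0,0,0,0,0,0,0,0,0,0,0,0,0,0,0,0,0,0,0,0]

```text
time: 7.85
tool_pos: [405.2, 376.9, 145.7]
tcp_rot: [180.0, 0.1, 13.7]
ft_force: [-0.2, -1.1, -2.0]
finger_gap: 49.6
grip_force: 41.7
```

apply_moves:
  angular:
    - [0,0,0]
    - [0,0,0]
    - [0,0,0]
    - [0,0,0]
    - [0,0,0]
    - [0,0,0]
  travel:
    - [0,-0.04,-0.8]
    - [0,0,-0.8]
    - [0,0,-0.6]
    - [0,0,-0.3]
    - [0,0,-0.15]
    - [0,0,0]
  jaw: [0,0,0,0,0,0]

```text
time: 8.6
tool_pos: [406.3, 374.3, 40.7]
tcp_rot: [-180.0, -0.0, 13.6]
ft_force: [-0.1, -0.2, -0.9]
finger_gap: 49.5
grip_force: 41.7
```

```bash
python3 - <<'E'
from h import *
t=snap('top','t2.png')['color'];s=snap('side','s2.png')['color']
a=cv2.resize(t[170:250,115:195],(400,400));b=cv2.resize(s[220:320,230:330],(400,400))
cv2.imwrite('pics/c3.png',np.hstack([a,b])[:,:,::-1]);print(r.sense()['tool_pos'],r.sense()['ft_force'])
E
```

```text
[406.71540125 374.73149644  41.37732395] [-0.264044   -0.27689311 -0.72452818]
```

View pics/c3.png

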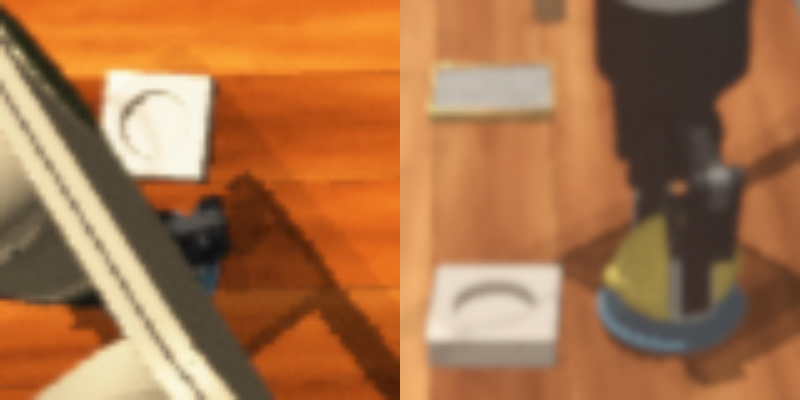

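The lemon hangs over the dish (right half, dish at (672,305)), centred and still gripped. I lower it slightly and release.

apply_moves:
  angular:
    - [0,0,0]
    - [0,0,0]
    - [0,0,0]
    - [0,0,0]
    - [0,0,0]
    - [0,0,0]
    - [0,0,0]
    - [0,0,0]
    - [0,0,0]
  travel:
    - [0,0,-0.04]
    - [0,0,0]
    - [0,0,0]
    - [0,0,0]
    - [0,0,0]
    - [0,0,0.3]
    - [0,0,0.8]
    - [0,0,0.8]
    - [0,0,0.8]
  jaw: [0,0,0.7,0.9,1,1,1,1,1]

```text
time: 9.82
tool_pos: [406.1, 374.4, 148.7]
tcp_rot: [-180.0, -0.0, 13.6]
ft_force: [-0.0, -0.1, -0.3]
finger_gap: 85.5
grip_force: 0.0
```

apply_moves:
  angular:
    - [0,0,0]
    - [0,0,0]
    - [0,0,0]
    - [0,0,0]
    - [0,0,0]
    - [0,0,0]
    - [0,0,0]
    - [0,0,0]
    - [0,0,0]
    - [0,0,0]
    - [0,0,0]
    - [0,0,0]
    - [0,0,0]
    - [0,0,0]
    - [0,0,0]
  travel:
    - [-0.02,-0.97,0]
    - [0,-0.98,0]
    - [0,-0.98,0]
    - [0,-0.98,0]
    - [0,-0.98,0]
    - [0,-0.98,0]
    - [0,-0.98,0]
    - [0,-0.98,0]
    - [0,-0.98,0]
    - [0,-0.98,0]
    - [0,-0.98,0]
    - [0,-0.98,0]
    - [0,-0.95,0]
    - [0,0,0]
    - [0,0,0]
  jaw: [1,1,1,1,1,1,1,1,1,1,1,1,1,1,1]

```text
time: 11.7
tool_pos: [405.3, -133.4, 147.1]
tcp_rot: [-180.0, -0.0, 13.6]
ft_force: [0.1, 0.7, -1.3]
finger_gap: 85.4
grip_force: 0.0
```

```bash
python3 - <<'E'
from m import *
t=snap('top','t3.png');s=snap('side','s3.png')
a=cv2.resize(t['color'][170:250,115:215],(400,320));b=cv2.resize(s['color'][150:310,230:330],(400,640))[:600]
c=np.zeros((600,800,3),np.uint8);c[:320,:400]=a;c[:,400:]=b
cv2.imwrite('pics/c4.png',c[:,:,::-1])
P=blob(t,(130,165,208,242),(20,120,60),(40,255,255));print('lemon',cv2.fitEllipse(plane(t,P,28)))
E
```

```text
lemon ((405.98187255859375, 374.1825866699219), (51.883296966552734, 68.43189239501953), 107.739990234375)
```

View pics/c4.png

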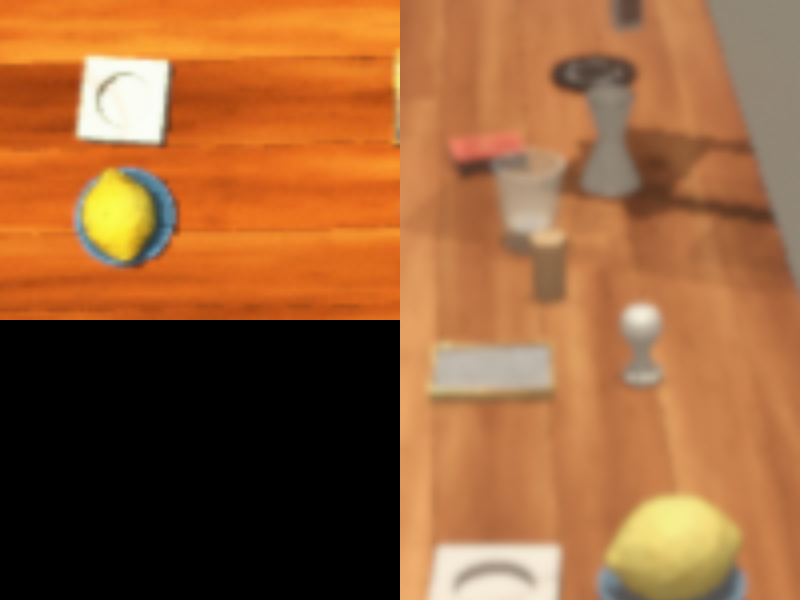

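The lemon lies in the dish (crop (118,213)), on centre. Next is the jigger.

apply_moves:
  angular:
    - [0,0,0]
    - [0,0,0]
    - [0,0,0]
    - [0,0,0]
    - [0,0,0]
    - [0,0,0]
    - [0,0,0]
    - [0,0,0]
    - [0,0,0]
    - [0,0,0]
    - [0,0,0]
    - [0,0,0]
    - [0,0,0]
    - [0,0,0]
  travel:
    - [0,0,-0.7]
    - [0,0,-0.7]
    - [0,0,-0.5]
    - [0,0,-0.2]
    - [0,0,0]
    - [0,0,0]
    - [0,0,0]
    - [0,0,0]
    - [0,0,0]
    - [0,0,0]
    - [0,0,0]
    - [0,0,0.4]
    - [0,0,0.8]
    - [0,0,0.8]
  jaw: [1,1,1,1,1,0,0,0,0,0,0,0,0,0]
  force: 40

```text
time: 13.55
tool_pos: [405.1, -133.7, 144.4]
tcp_rot: [180.0, -0.0, 13.6]
ft_force: [0.2, 0.2, -0.6]
finger_gap: 37.1
grip_force: 40.4
```

```bash
python3 - <<'E'
from m import *
s=snap('side','s4.png')
cv2.imwrite('pics/c5.png',cv2.resize(s['color'][110:250,210:340],(520,560))[:,:,::-1]);print(r.sense()['tool_pos'])
E
```

```text
[ 407.51155154 -134.81158676  149.30075214]
```

View pics/c5.png

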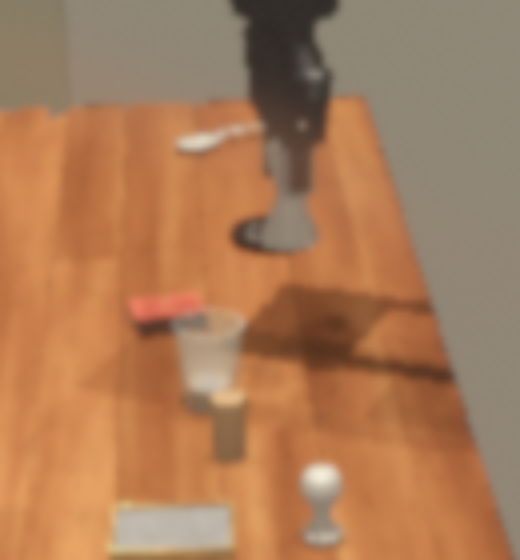

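The jigger hangs upright in the fingers at crop (290,200). I carry it to the coaster.

apply_moves:
  angular:
    - [0,0,0]
    - [0,0,0]
    - [0,0,0]
    - [0,0,0]
    - [0,0,0]
    - [0,0,0]
    - [0,0,0]
    - [0,0,0]
    - [0,0,0]
    - [0,0,0]
    - [0,0,0]
    - [0,0,0]
    - [0,0,0]
  travel:
    - [-0.03,-0.7,0]
    - [0,-1,0]
    - [0,-1,0]
    - [0,-1,0]
    - [0,-1,0]
    - [0,-0.54,0]
    - [0,0,0]
    - [0,0,0]
    - [0,0,-0.7]
    - [0,0,-0.6]
    - [0,0,-0.3]
    - [0,0,-0.15]
    - [0,0,0]
  jaw: [0,0,0,0,0,0,0,0,0,0,0,0,0]

```text
time: 15.22
tool_pos: [404.3, -343.1, 73.0]
tcp_rot: [180.0, -0.0, 13.6]
ft_force: [0.1, -0.8, -0.1]
finger_gap: 37.5
grip_force: 40.4
```

apply_moves:
  angular:
    - [0,0,0]
    - [0,0,0]
  travel:
    - [0,0,-0.02]
    - [0,0,0]
  jaw: [0,0]

```text
time: 15.48
tool_pos: [404.4, -343.7, 72.6]
tcp_rot: [179.9, -0.0, 13.6]
ft_force: [0.4, 0.2, -0.4]
finger_gap: 37.2
grip_force: 40.4
```

apply_moves:
  angular:
    - [0,0,0]
    - [0,0,0]
    - [0,0,0]
    - [0,0,0]
  travel:
    - [0,0,-0.03]
    - [0,0,-0.03]
    - [0,0,-0.02]
    - [0,0,0]
  jaw: [0,0,0,0]

```text
time: 15.98
tool_pos: [404.2, -343.5, 69.6]
tcp_rot: [180.0, -0.0, 13.6]
ft_force: [-2.4, 3.2, 8.0]
finger_gap: 37.3
grip_force: 41.3
```

Contact made, so I release and retreat to the match box at (492,-177), yaw 11.5.

apply_moves:
  angular:
    - [0,0,0]
    - [0,0,0]
    - [0,0,0]
    - [0,0,0]
    - [0,0,0]
    - [0,0,0]
    - [0,0,0]
    - [0,0,-0.26]
    - [0,0,0]
    - [0,0,0]
    - [0,0,0]
    - [0,0,0]
    - [0,0,0]
  travel:
    - [0,0,0]
    - [0,0,0]
    - [0,0,0]
    - [0,0,0.4]
    - [0,0,0.8]
    - [0,0,0.8]
    - [0,0,0]
    - [0.44,0.83,0]
    - [0.44,0.83,0]
    - [0.44,0.83,0]
    - [0.44,0.83,0]
    - [0.44,0.83,0]
    - [0,0,0]
  jaw: [0.6,0.8,0.9,0.9,0.9,0.9,0.9,0.9,0.9,0.9,0.9,0.9,0.9]

```text
time: 17.6
tool_pos: [492.6, -175.1, 148.5]
tcp_rot: [-180.0, 0.0, 11.7]
ft_force: [-0.1, -1.1, 0.2]
finger_gap: 76.9
grip_force: 0.0
```

```bash
python3 - <<'E'
from m import *
t=snap('top','t5.png');s=snap('side','s5.png')
c=np.zeros((560,800,3),np.uint8)
c[:400,:400]=cv2.resize(t['color'][165:245,330:410],(400,400));c[:,400:]=cv2.resize(s['color'][110:250,215:315],(400,560))
cv2.imwrite('pics/c6.png',c[:,:,::-1]);print(r.sense()['tool_pos'])
print(proj(s,[404,-343,6]),proj(s,[404,-343,76]),proj(t,[404,-343,76]),proj(t,[404,-343,6]))
E
```

```text
[ 491.80175759 -177.13856606  148.46357292]
[278.87581717 167.60518309] [278.55878315 147.23710193] [389.72929955 216.87354271] [383.09987301 220.22787709]
```

View pics/c6.png

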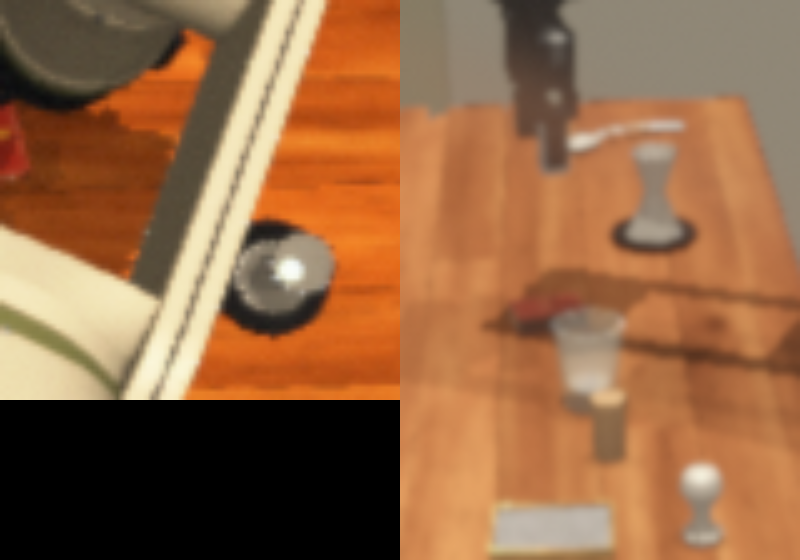

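The jigger stands in the coaster: its rim is at (390.6,217.4) against (389.7,216.9) expected. Next I grasp the match box.

apply_moves:
  angular:
    - [0,0,0]
    - [0,0,0]
    - [0,0,0]
    - [0,0,0]
    - [0,0,0]
    - [0,0,0]
    - [0,0,0]
    - [0,0,0]
    - [0,0,0]
    - [0,0,0]
    - [0,0,0]
    - [0,0,0]
  travel:
    - [0,0,-0.8]
    - [0,0,-0.8]
    - [0,0,-0.7]
    - [0,0,-0.4]
    - [0,0,-0.2]
    - [0,0,-0.1]
    - [0,0,0]
    - [0,0,0]
    - [0,0,0]
    - [0,0,0]
    - [0,0,0]
    - [0,0,0]
  jaw: [0.8,0.8,0.8,0.8,0.8,0.8,0.8,0,0,0,0,0]
  force: 40

```text
time: 19.2
tool_pos: [492.8, -177.6, 29.6]
tcp_rot: [179.9, -0.1, 11.5]
ft_force: [0.1, -0.1, 6.2]
finger_gap: 35.9
grip_force: 40.7
```

apply_moves:
  angular:
    - [0,0,0]
    - [0,0,0]
    - [0,0,0]
    - [0,0,0]
    - [0,0,0]
    - [0,0,-0.2]
    - [0,0,-0.2]
    - [0,0,-0.2]
    - [0,0,-0.2]
    - [0,0,-0.2]
    - [0,0,-0.2]
    - [0,0,-0.2]
    - [0,0,-0.2]
    - [0,0,-0.09]
    - [0,0,0]
    - [0,0,0]
  travel:
    - [0,0,0.3]
    - [0,0,0.8]
    - [0,0,0.9]
    - [0,0,0.7]
    - [0.04,0.6,0]
    - [0,0.95,0]
    - [0,0.95,0]
    - [0,0.95,0]
    - [0,0.95,0]
    - [0,0.95,0]
    - [0,0.95,0]
    - [0,0.9,0]
    - [0,0.5,0]
    - [0,0.33,0]
    - [0,0,0]
    - [0,0,0]
  jaw: [0,0,0,0,0,0,0,0,0,0,0,0,0,0,0,0]

```text
time: 21.2
tool_pos: [493.6, 143.5, 136.9]
tcp_rot: [180.0, -0.0, -2.0]
ft_force: [-0.5, 0.9, -0.3]
finger_gap: 36.0
grip_force: 40.1
```

```bash
python3 - <<'E'
from m import *
s=snap('side','s6.png')
cv2.imwrite('pics/c7.png',cv2.resize(s['color'][120:280,205:345],(560,640))[:600,:,::-1]);print(r.sense()['tool_pos'],r.sense()['tcp_rot'])
E
```

```text
[493.66706906 143.30713855 136.87063366] [ 1.79988238e+02 -6.84737750e-03 -1.99477226e+00]
```

View pics/c7.png

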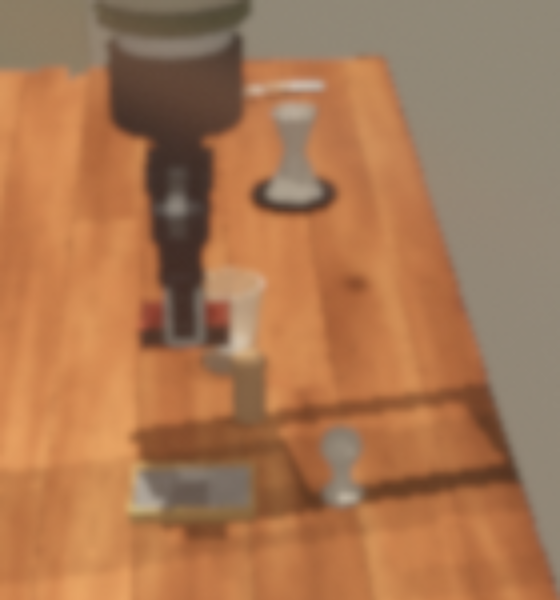

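The match box is held level above the tray (crop (190,325) over the tray at (190,490)). I lower it until it makes contact.

apply_moves:
  angular:
    - [0,0,0]
    - [0,0,0]
    - [0,0,0]
    - [0,0,0]
    - [0,0,0]
    - [0,0,0]
  travel:
    - [0.02,0,-0.8]
    - [0,0,-0.8]
    - [0,0,-0.5]
    - [0,0,-0.25]
    - [0,0,-0.1]
    - [0,0,0]
  jaw: [0,0,0,0,0,0]

```text
time: 22.0
tool_pos: [494.9, 143.8, 39.3]
tcp_rot: [-180.0, -0.0, -2.0]
ft_force: [-1.0, 0.3, -0.4]
finger_gap: 36.2
grip_force: 40.1
```

apply_moves:
  angular:
    - [0,0,0]
    - [0,0,0]
    - [0,0,0]
  travel:
    - [0,0,-0.04]
    - [0,0,0]
    - [0,0,0]
  jaw: [0,0,0]

```text
time: 22.38
tool_pos: [494.6, 144.0, 37.4]
tcp_rot: [-180.0, -0.0, -2.0]
ft_force: [-0.6, -0.0, -0.2]
finger_gap: 36.0
grip_force: 40.1
```

apply_moves:
  angular:
    - [0,0,0]
    - [0,0,0]
    - [0,0,0]
  travel:
    - [0,0,-0.03]
    - [0,0,-0.02]
    - [0,0,0]
  jaw: [0,0,0]

```text
time: 22.75
tool_pos: [494.5, 143.9, 35.6]
tcp_rot: [180.0, 0.0, -2.0]
ft_force: [-2.5, -1.8, 5.6]
finger_gap: 36.2
grip_force: 40.7
```

apply_moves:
  angular:
    - [0,0,0]
    - [0,0,0]
    - [0,0,0]
    - [0,0,0]
    - [0,0,0]
    - [0,0,0]
    - [0,0,0]
    - [0,0,0]
    - [0,0,0]
    - [0,0,0]
    - [0,0,0]
  travel:
    - [0,0,0]
    - [0,0,0]
    - [0,0,0]
    - [0,0,0.3]
    - [0,0,0.8]
    - [0,0,0.9]
    - [0,0,0.8]
    - [-0.8,0.06,0]
    - [-0.8,0.06,0]
    - [-0.67,0.06,0]
    - [0,0,0]
  jaw: [0.5,0.6,0.7,0.7,0.7,0.7,0.7,0.7,0.7,0.7,0.7]

```text
time: 24.12
tool_pos: [402.6, 151.3, 147.7]
tcp_rot: [-180.0, -0.0, -1.9]
ft_force: [1.2, 0.2, -0.4]
finger_gap: 59.3
grip_force: 0.0
```

```bash
python3 - <<'E'
from m import *
t=snap('top','t7.png');s=snap('side','s7.png')
c=np.zeros((560,800,3),np.uint8)
c[:400,:400]=cv2.resize(t['color'][170:240,195:265],(400,400));c[:,400:]=cv2.resize(s['color'][130:270,215:315],(400,560))
cv2.imwrite('pics/c8.png',c[:,:,::-1]);print(r.sense()['tool_pos'])
E
```

```text
[404.33234438 151.20446677 148.03534835]
```

View pics/c8.png

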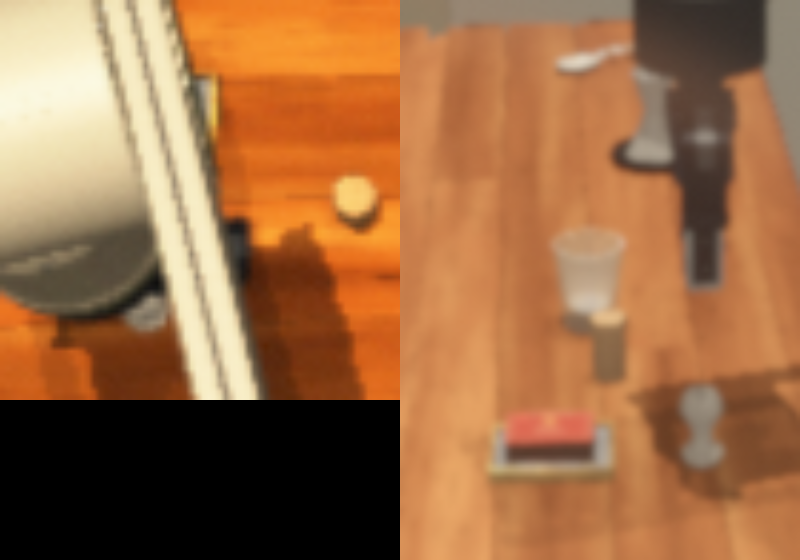

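The match box lies square in the tray (crop (550,437)), and the stopper is at (702,425) below the fingers. Next I grasp the stopper.

apply_moves:
  angular:
    - [0,0,0]
    - [0,0,0]
    - [0,0,0]
    - [0,0,0]
    - [0,0,0]
    - [0,0,0]
    - [0,0,0]
    - [0,0,0]
    - [0,0,0]
    - [0,0,0]
    - [0,0,0]
    - [0,0,0]
    - [0,0,0]
    - [0,0,0]
    - [0,0,0]
    - [0,0,0]
  travel:
    - [0,0,-0.8]
    - [0,0,-0.8]
    - [0,0,-0.6]
    - [0,0,-0.3]
    - [0,0,-0.15]
    - [0,0,0]
    - [0,0,0]
    - [0,0,0]
    - [0,0,0]
    - [0,0,0]
    - [0,0,0]
    - [0,0,0.3]
    - [0,0,0.8]
    - [0,0,0.8]
    - [0,0,0]
    - [0,0,0]
  jaw: [0.7,0.7,0.7,0.7,0.7,0.7,0,0,0,0,0,0,0,0,0,0]
  force: 40

```text
time: 26.22
tool_pos: [403.3, 151.0, 116.8]
tcp_rot: [180.0, 0.0, -2.0]
ft_force: [0.2, 0.1, -1.9]
finger_gap: 22.6
grip_force: 39.3
```

```bash
python3 - <<'E'
from m import *
s=snap('side','s8.png')
cv2.imwrite('pics/c9.png',cv2.resize(s['color'][180:280,245:345],(500,500))[:,:,::-1]);print(r.sense()['tool_pos'])
E
```

```text
[402.86522566 150.89670323 116.20737615]
```

View pics/c9.png

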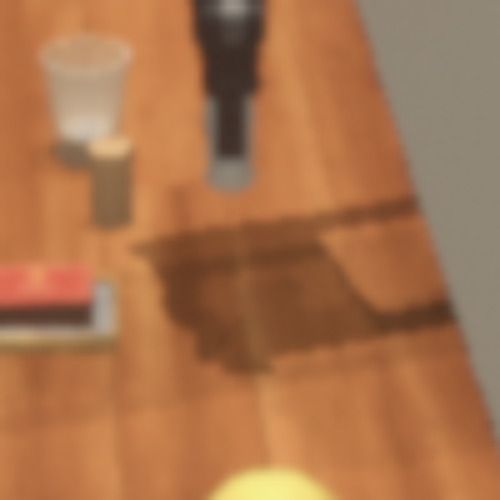

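The stopper hangs upright in the fingers at crop (232,180). I carry it to the block.

apply_moves:
  angular:
    - [0,0,0]
    - [0,0,0]
    - [0,0,0]
    - [0,0,0]
    - [0,0,0]
    - [0,0,0]
    - [0,0,0]
    - [0,0,0]
    - [0,0,0]
    - [0,0,0]
    - [0,0,0]
    - [0,0,0]
    - [0,0,0]
    - [0,0,0]
  travel:
    - [0.2,0.5,0]
    - [0.35,0.8,0]
    - [0.35,0.9,0]
    - [0.35,0.9,0]
    - [0.35,0.9,0]
    - [0.35,0.8,0]
    - [0.25,0.5,0]
    - [0.1,0.32,0]
    - [0,0,0]
    - [0,0,-0.8]
    - [0,0,-0.5]
    - [0,0,-0.25]
    - [0,0,-0.1]
    - [0,0,0]
  jaw: [0,0,0,0,0,0,0,0,0,0,0,0,0,0]

```text
time: 28.02
tool_pos: [495.9, 376.0, 51.6]
tcp_rot: [-180.0, -0.0, -2.0]
ft_force: [-0.1, 0.3, -0.6]
finger_gap: 22.8
grip_force: 39.4
```

apply_moves:
  angular:
    - [0,0,0]
    - [0,0,0]
    - [0,0,0]
  travel:
    - [0,0,-0.02]
    - [0,0,0]
    - [0,0,0]
  jaw: [0,0,0]

```text
time: 28.4
tool_pos: [495.8, 376.0, 50.7]
tcp_rot: [-180.0, -0.0, -2.0]
ft_force: [-0.5, -0.3, -0.6]
finger_gap: 22.6
grip_force: 39.4
```

apply_moves:
  angular:
    - [0,0,0]
    - [0,0,0]
    - [0,0,0]
  travel:
    - [0,0,-0.03]
    - [0,0,-0.02]
    - [0,0,0]
  jaw: [0,0,0]

```text
time: 28.78
tool_pos: [495.6, 375.8, 48.2]
tcp_rot: [180.0, 0.0, -2.0]
ft_force: [-0.1, -0.5, -0.2]
finger_gap: 22.9
grip_force: 39.4
```

apply_moves:
  angular:
    - [0,0,0]
    - [0,0,0]
    - [0,0,0]
  travel:
    - [0,0,-0.025]
    - [0,0,0]
    - [0,0,0]
  jaw: [0,0,0]

```text
time: 29.15
tool_pos: [495.8, 375.9, 48.0]
tcp_rot: [-180.0, -0.0, -2.0]
ft_force: [-1.7, -2.0, 5.4]
finger_gap: 22.6
grip_force: 39.7
```

Contact made, so I release, rise and move the arm clear of the top camera.

apply_moves:
  angular:
    - [0,0,0]
    - [0,0,0]
    - [0,0,0]
    - [0,0,0]
    - [0,0,0]
    - [0,0,0]
    - [0,0,0]
    - [0,0,0]
    - [0,0,0]
    - [0,0,0]
    - [0,0,0]
    - [0,0,0]
    - [0,0,0]
  travel:
    - [0,0,0]
    - [0,0,0]
    - [0,0,0]
    - [0,0,0.3]
    - [0,0,0.8]
    - [0,0,0.9]
    - [0,0,0.9]
    - [-0.5,0.8,0.5]
    - [-0.5,0.8,0.2]
    - [-0.5,0.8,0]
    - [-0.5,0.8,0]
    - [-0.5,0.8,0]
    - [0,0,0]
  jaw: [0.4,0.6,0.7,0.7,0.7,0.7,0.7,0.7,0.7,0.7,0.7,0.7,0.7]

```text
time: 30.78
tool_pos: [393.8, 538.1, 192.2]
tcp_rot: [-179.9, -0.0, -1.8]
ft_force: [-0.1, 0.1, -0.1]
finger_gap: 59.9
grip_force: 0.0
```

```bash
python3 - <<'E'
from m import *
t=snap('top','t9.png');s=snap('side','s9.png')
c=np.zeros((600,800,3),np.uint8)
c[:225,:]=cv2.resize(t['color'][165:245,120:405],(800,225));c[225:,:375]=cv2.resize(s['color'][220:320,220:320],(375,375));c[225:,400:775]=cv2.resize(s['color'][140:240,220:320],(375,375))
cv2.imwrite('pics/c10.png',c[:,:,::-1])
print(proj(t,[495.2,375.8,42.5]),proj(t,[404,-343,76]))
E
```

```text
[143.16206927 192.8181285 ] [389.72929955 216.87354271]
```

View pics/c10.png

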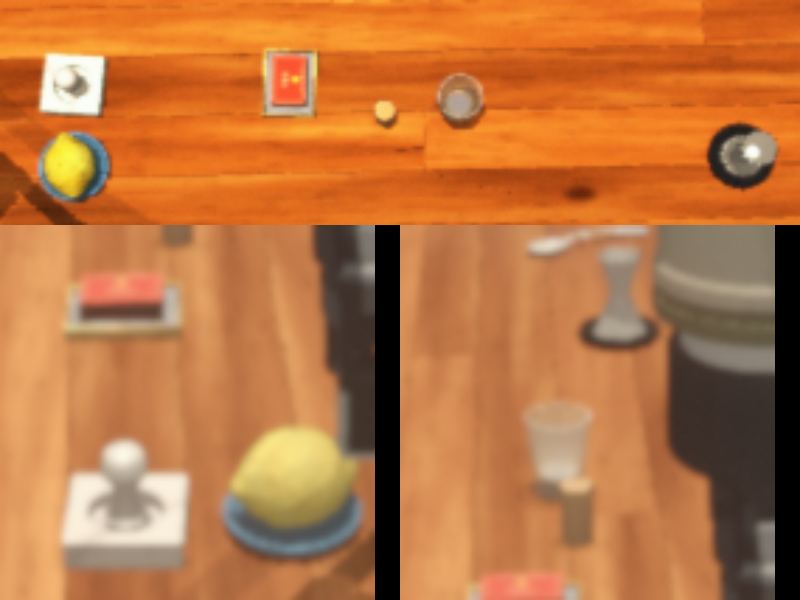

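All four things are in place: stopper ball at (65,78), match box in the tray at (289,80), lemon in the dish at (70,165), jigger in the coaster at (742,155). The cork and glass have not moved, so I hand in.

```bash
python3 -c "
from bench import r
print(r.hand_in())"
```

```text
the job is handed in; nothing more can be done
None
```

I handed the job in at about 31 s of robot time: the jigger, lemon, stopper and match box are in their places, and the cork and shot glass are still standing where they were in the last pictures; the hand-in returned no verdict.

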